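Seat the trimmer blade over its locating pin

ROBOT

A 6-joint arm with a two-finger parallel gripper is mounted at the origin on the work surface. World frame = base frame: x ahead of the robot, y to its left, z up, the work surface at z = 0. Lengths are in m, angles in rad, forces in N, time in s.
With the tool pointing down it reaches from about 0.35 to 0.975 m from the base axis. Payload 4.9 kg.
Tool frame: the origin (TCP) lies on the centre line of the jaws, within the pads' length; the fingertips stand 14 mm ahead of it and the grasp point (between the pads) lies 5 mm behind it; x points along the fingers, z is the direction in which the jaws open and shut, and the axes are right-handed (so a half turn about x gives the same grasp; the last joint's range is limited). The gripper opens to 85 mm and grips with 20 to 120 N. Pads are 22 mm wide; open, the fingers measure 114 mm over their backs; the gripper's body (76 mm by 85 mm) begins 54 mm behind the grasp point. The pads swing forward as they close: fully open they stand 13 mm farther back than shut.
Start: joints at [-1.346, 0.053, 1.613, -0, 1.476, -0.119], TCP at [0.211, -0.588, 0.245] pointing down, gripper open.
Joint ranges: [-3.01, 3.01], [-1.01, 2.22], [0.06, 2.58], [-1.02, 4.17], [0.09, 2.62], [-3.14, 3.14]. Speed limits (rad/s): [2.57, 2.57, 3.14, 3.14, 3.14, 3.14].

INTERFACE

Orientations are given as a rotation vector (axis times angle).
In Python, from station import ctrl gives the robot as it stands.
- The arm moves only by the tool move_arm, never from a script. Its argument "increments" is a list that holds one entry, the list of rows, each a list of 4 numbers: the shift along the tool's x, y, z in units of 25 cm (1.0 is 25 cm), then the turn about the tool's x in units of 90 degrees (1.0 is 90 degrees). A call has 1 to 20 rows; each row shifts and turns the commanded pose from where the row before left it, along the tool's axes as they then stand; what a row does not reach is not made up. A row lasts 1/12 s, in which the tool goes at most 41.7 mm and 7.16 degrees, less where a joint would pass 70% of its speed; a pose out of reach is approached as far as the arm can. A call with a number of a shift or a turn outside -1 to 1 is refused whole. A call with a gripper value outside its range is refused whole. "gripper" is the closure, from 0 (fully open) to 1 (shut), set as the call begins (left out, the last holds). The fingers move at their own pace and stop on an object; "squeeze" is the grip in N (left out, the last holds). Time passes only in rows, so rows that do not move let the fingers close. It gives the time, the measured TCP pose, the force and the opening at its end, in the units of the state.
- ctrl.get_obs(): the state, without advancing time (a new reading comes with each control period).
- ctrl.get_image(name): name is "side" or "top" or "wrist"; returns a dict with "pixels" (480x640x3 uint8, red, green, blue), "depth" (480x640 float32, m along the optical axis (not along the pixel's ray), 0 where there is no reading), "K" (3x3 intrinsics, pixels), "extrinsics" (4x4, takes a point from camera to world coordinates); the wrist camera has in their place "tool_from_camera" (4x4, takes a point from camera to tool coordinates, whose origin is the TCP and whose axes are the tool frame's). Camera axes: x right, y up, looking along -z (the intrinsics and any distortion apply to the point x, -y, -z); pixel columns grow to the right and rows downward; lengths in m; the calibration is good to about 2 mm. A picture is of the moment at which its call begins: read the wrist's pose just before it.
- ctrl.finish_job(): hands the job in, once; it reports no verdict.
Trained networks look in the newest picture that a camera, given by its name, has taken for a name from the list of things; names that differ only in an ending like _2 or _b are one class to them, and where a whole thing is asked for, a point or a joint stands for the part that bears it (a point fixed in the world has none). Each returns a list of dicts, best first, with "score" (0 to 1); they miss things now and then, are a little off and sometimes report something else, mostly with a low value. They report only what shows in the picture. A call takes as long as a camera call. They do not tell look-alikes from the thing itself.
- ctrl.trace(camera, target): "region" (480x640 bool, what is visible of it) and "pixel" ([row, column] in pixels, amid what is visible of it).
The state is a dict: "t": time; "q": joint angles; "dq": joint speeds; "effort": joint torques, N m; "tool_pos": TCP position; "tool_rot": TCP orientation; "contact_force": force on the tool from outside, world axes, zero at the start; "wrist_torque": the same for the moment, N m; "opening": finger opening in m.
Only numpy, scipy, OpenCV 4.12 (cv2) and the standard library are available. Lean on these libraries where they do the work, as an engineer would, in place of code of your own. Each camera call takes 0.05 s, during which the arm holds its last target. There are 200 camera calls.

TASK

Pick the steel blade off its wooden rest, lay it flat on the aluminium blade holder of the soil trimmer with its notch over the locating pin, slide it fully home so that its notched end is flush against the stop, and let go. The pin can be set anywhere across the holder, so feel or look for it, and push gently: neither the pin nor the blade may be forced. Leave the cylinder, the tin and the spatula where they are.

Things in the scene. Friction and masses are not known exactly. Their poses are not given: they have to be found in the camera images.
- blade_grip (a point): Loose steel blade, level, 130 long (x) x 46 wide (y) x 5 mm thick (z), 0.1-0.25 kg, underside 30 mm above the bench at the start. This point: mid-width, mid-thickness, 20 mm from its plain cutting end (-x). Grip it here across the 46 mm width: this part overhangs the rest at the start, and the front of the holder when home.
- blade_notch_end (a point): Middle of the blade's notched end (+x), mid-thickness, 110 mm along +x from blade_grip; axes as the blade's. In the middle of this end is a notch, open to the end, 11 mm wide (y) and 17 mm deep (x), between two 17.5 mm wide prongs.
- holder: Fixed aluminium block 100 x 100 mm; origin at the centre of its underside on the bench. Flat bed 36 mm up, from x = -50 to the stop at x = +35 mm; no side walls; two feet 10 mm high reach y = +-83 mm. The blade goes in from -x, its +x along the holder's +x, sliding on the bed under 1 to 5 N. Push with 10 N or so at most: 45 N in all between blade and holder or pin is too much.
- pin_row (a point): Point on the bed (z = 36) at x = 26, y = 0 mm of the holder; axes as the holder's. The round brass pin, 8 mm diameter, standing 12 mm above the bed, has its centre on the line through this point along y, anywhere from y = -10 to +10 mm; locked there, not measured: feel or look for it. If the notch misses it, the blade's end stops on it at about x = 22 mm.
- stop (a point): Middle (y = 0) of the stop's face, 2.5 mm above the bed: x = 35, y = 0, z = 38.5 mm from the holder's origin. The stop is a dark bar across the whole holder, 7 mm above the bed. Home, the blade's notched end touches this face and the pin is in the notch, not at its bottom.
- rest: Fixed wooden block under the middle of the blade at the start, 70 long (x) x 30 wide (y) x 30 mm high on a 90 x 50 x 4 mm foot; origin at the centre of its underside.
- cylinder: Empty glass measuring cylinder, 72 mm foot, 48 mm tube, 112 mm tall, standing; origin at the centre of its underside. Leave alone.
- tin: Shut aluminium sample tin, 60 mm diameter, 45 mm tall; origin at the centre of its underside. Leave alone.
- spatula: Spatula lying on the bench, about 190 mm long along its x axis; origin under its middle. Leave alone.
Things that resemble listed ones, but are neither listed nor needed, are in the scene too. Of the things that look like the part that bears blade_grip, the middle-sized one is meant.

How it is judged:
By the outcome, as a careful person would: the job done as asked, in the order asked, and still so for the second after the job is handed in, with the robot touching nothing.
It also fails if it takes over 70 s, if anything falls off the work surface, if the arm or the gripper's body presses on something with over 40 N, if the wrist force passes 120 N, or if a joint passes its speed limit or range.

## Working session

There is one attempt and no reset: what is moved stays moved. The work goes in short steps, Python scripts to look and compute and a tool call to move; the robot and the scene stay as the last step left them, time stands still between calls to the robot, and variables do not carry over. Pictures are saved under pics/ and viewed, about 8 in all and at most 12, crops included, and the job is handed in when it is done.

Besides the shell and the picture viewer there is one more tool, called after ">>>" as name(argument=value, ...), one argument or row to a line, values as JSON. move_arm: Moves the arm, as the interface text tells. Shifts and turns lie within -1 to 1; 1 stands for 25 cm of shift or 90 degrees of turn. Its arguments: {"type":"object","properties":{"increments":{"type":"array","items":{"type":"array","items":{"type":"array","items":{"type":"number","minimum":-1,"maximum":1}}}},"gripper":{"type":"number"},"squeeze":{"type":"number"}},"required":["increments"]}

```bash
mkdir -p pics
cat > h.py <<'E'
from station import ctrl
import numpy as np, cv2
from scipy.spatial.transform import Rotation as R
def T_cam(name,im,obs=None):
    if 'extrinsics' in im: return np.array(im['extrinsics'])
    o=obs; T=np.eye(4);T[:3,:3]=R.from_rotvec(o['tool_rot']).as_matrix();T[:3,3]=o['tool_pos']
    return T@np.array(im['tool_from_camera'])
def cloud(name):
    o=ctrl.get_obs(); im=ctrl.get_image(name); T=T_cam(name,im,o); K=np.array(im['K']); d=im['depth']
    v,u=np.mgrid[:480,:640]; 
    P=np.stack([(u-K[0,2])/K[0,0]*d,-(v-K[1,2])/K[1,1]*d,-d],-1)
    W=P@T[:3,:3].T+T[:3,3]; W[d==0]=np.nan
    return im,W,T,K
def save(im,f,crop=None,s=1):
    a=np.array(im['pixels'])[:,:,::-1]
    if crop: r0,r1,c0,c1=crop; a=a[r0:r1,c0:c1]
    cv2.imwrite('pics/'+f,cv2.resize(a,None,fx=s,fy=s,interpolation=cv2.INTER_CUBIC))
E
python3 - <<'E'
from h import *
print(ctrl.get_obs())
for n in ['top','side']:
    im,W,T,K=cloud(n); save(im,n+'.png'); print(n,T.round(3).tolist(),K.round(1).tolist(),[k for k in im])
    for t in ['blade_grip','holder','stop','rest','cylinder','tin','spatula']:
        for r in ctrl.trace(n,t):
            m=r['region']; w=W[m]; w=w[~np.isnan(w[:,0])]
            print(t,round(r['score'],2),np.round(r['pixel']),m.sum(),np.round(np.median(w,0),3) if len(w) else None, np.round(np.ptp(w,axis=0),3) if len(w) else None)
E
```

```text
{'t': 0.0, 'q': array([-1.34599820e+00,  5.33498222e-02,  1.61432720e+00, -2.29056203e-05,
        1.47602550e+00, -1.18995338e-01]), 'dq': array([ 1.00778032e-03,  6.20387940e-04, -8.57325569e-04,  7.65479286e-05,
        1.68078370e-04,  6.00768150e-04]), 'effort': array([-1.13428880e-03, -3.93684483e+01, -3.70177174e+01, -2.29999287e-04,
        7.09614629e-03,  7.34543903e-06]), 'tool_pos': array([ 0.21052227, -0.58782315,  0.24404754]), 'tool_rot': array([ 0.95369548,  1.35408078, -0.95138917]), 'contact_force': array([0.27622419, 0.42108643, 0.12702292]), 'wrist_torque': array([ 0.06388121, -0.01608792,  0.00402724]), 'opening': 0.08507610134499032}
top [[0.017, 0.979, -0.203, 0.379], [-1.0, 0.017, -0.005, 0.051], [-0.002, 0.203, 0.979, 1.042], [0.0, 0.0, 0.0, 1.0]] [[566.7, 0.0, 319.4], [0.0, 566.7, 245.5], [0.0, 0.0, 1.0]] ['pixels', 'depth', 'K', 'extrinsics']
blade_grip 0.94 [164. 268.] 2559 [0.758 0.16  0.006] [0.172 0.114 0.019]
blade_grip 0.87 [255. 245.] 1806 [0.569 0.193 0.035] [0.135 0.06  0.046]
blade_grip 0.84 [262. 187.] 884 [0.56  0.303 0.003] [0.08  0.083 0.013]

[... 787 characters left out ...]
rip 0.94 [216. 372.] 1668 [0.76  0.159 0.006] [0.172 0.115 0.012]
blade_grip 0.68 [198. 265.] 424 [0.563 0.301 0.003] [0.082 0.088 0.009]
blade_grip 0.62 [214. 278.] 1064 [0.569 0.191 0.034] [0.138 0.095 0.04 ]
holder 0.83 [407. 368.] 7578 [ 0.573 -0.23   0.035] [0.127 0.17  0.051]
stop 0.8 [406. 370.] 7592 [ 0.573 -0.229  0.035] [0.142 0.169 0.052]
rest 0.81 [226. 281.] 471 [0.575 0.181 0.005] [0.091 0.038 0.031]
cylinder 0.64 [259. 430.] 2149 [ 0.766 -0.039  0.061] [0.144 0.161 0.115]
cylinder 0.25 [214. 277.] 996 [0.569 0.191 0.034] [0.131 0.078 0.039]
tin 0.94 [278. 358.] 1272 [ 0.652 -0.022  0.039] [0.078 0.1   0.05 ]
spatula 0.82 [317. 242.] 2297 [0.451 0.    0.003] [0.188 0.069 0.023]
```

View pics/top.png

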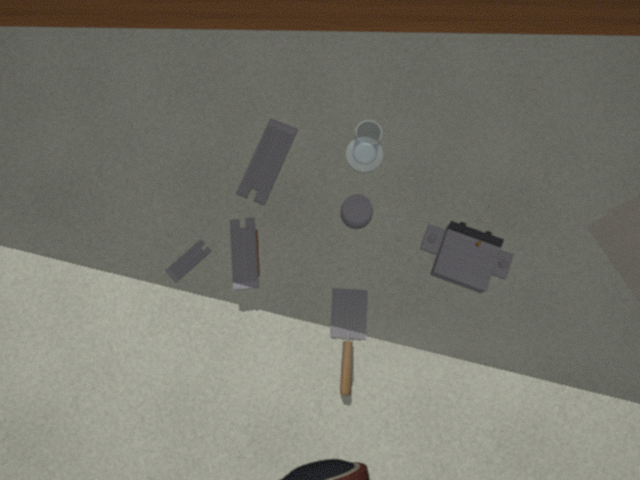

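View pics/side.png

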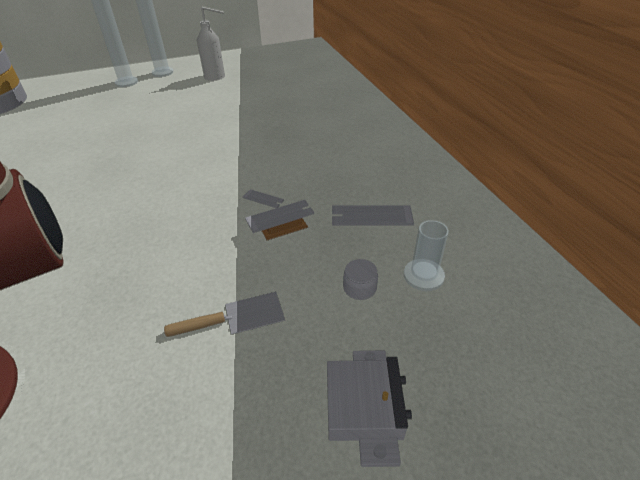

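The top view shows three blade look-alikes: a large one at (164,268) flat on the bench, one on the wooden rest at (255,245), and a small one at (262,187). I take the middle-sized one, which is on the rest. The holder is at (254,464), with the brass pin near (243,478), off to one side. Next I fit the poses.

Run:
```python
from h import *
for n in ['top','side']:
    im,W,T,K=cloud(n); px=np.array(im['pixels']).astype(int)
    def rect(name,c,rad,z0,z1):
        m=(np.hypot(W[...,0]-c[0],W[...,1]-c[1])<rad)&(W[...,2]>z0)&(W[...,2]<z1)
        m=cv2.morphologyEx(m.astype(np.uint8),cv2.MORPH_OPEN,np.ones((3,3)))>0
        P=W[m]; r=cv2.minAreaRect((P[:,:2]*1000).astype(np.float32))
        print(n,name,m.sum(),np.round(r[0],1),np.round(r[1],1),round(r[2],1),'z',np.round(np.median(P[:,2]),4), 'box',cv2.boxPoints(r).round(0).tolist()); return m
    rect('blade',(.569,.192),.09,.026,.045)
    rect('bed',(.575,-.215),.09,.030,.0395)
    rect('stop',(.575,-.215),.09,.0405,.0455)
    hsv=cv2.cvtColor(np.array(im['pixels']),cv2.COLOR_RGB2HSV)
    m=(hsv[...,1]>110)&(hsv[...,0]<30)&(np.hypot(W[...,0]-.575,W[...,1]+.215)<.1)
    v,u=np.nonzero(m); print('pin px',v.mean(),u.mean(),len(v),np.round(W[m].mean(0),4),W[m][:,2].round(3)[:20])
    if len(v):
        # ray at z=.042..048
        for z in (.042,.048):
            d=T[:3,:3]@np.array([(u.mean()-K[0,2])/K[0,0],-(v.mean()-K[1,2])/K[1,1],-1]); print(z,(T[:3,3]+d*(z-T[2,3])/d[2]).round(4))
    if n=='top': save(im,'c1.png',(200,310,150,270),5)
    if n=='top': save(im,'c2.png',(210,300,410,520),6)
```

```text
top blade 1757 [571.7 193.7] [130.7  46.3] 5.6 z 0.0349 box [[504.0, 210.0], [509.0, 164.0], [639.0, 177.0], [634.0, 223.0]]
top bed 2396 [ 566.4 -209.5] [100.4  86.8] 70.8 z 0.0361 box [[509.0, -243.0], [591.0, -271.0], [624.0, -176.0], [542.0, -148.0]]
top stop 206 [ 612.1 -227.5] [88.8 15.9] 70.5 z 0.0431 box [[590.0, -267.0], [605.0, -272.0], [634.0, -188.0], [619.0, -183.0]]
pin px 243.27272727272728 477.72727272727275 11 [ 0.5936 -0.2273  0.0478] [0.05  0.049 0.048 0.05  0.048 0.048 0.046 0.046 0.049 0.049 0.043]
0.042 [ 0.5948 -0.2289  0.042 ]
0.048 [ 0.5936 -0.2272  0.048 ]
side blade 1062 [572.7 194.4] [129.8  50.3] 5.5 z 0.0343 box [[506.0, 213.0], [510.0, 163.0], [640.0, 176.0], [635.0, 226.0]]
side bed 4473 [ 572.1 -210.2] [101.1  95.1] 70.8 z 0.0352 box [[511.0, -242.0], [600.0, -274.0], [634.0, -178.0], [544.0, -147.0]]
side stop 746 [ 614.4 -225.2] [99.9 15.5] 70.8 z 0.0423 box [[591.0, -270.0], [605.0, -275.0], [638.0, -181.0], [624.0, -175.0]]
pin px 395.53846153846155 384.6923076923077 39 [ 0.5954 -0.2287  0.0447] [0.048 0.048 0.046 0.048 0.046 0.048 0.046 0.046 0.046 0.046 0.047 0.048
 0.046 0.049 0.046 0.047 0.047 0.046 0.046 0.046]
0.042 [ 0.5962 -0.2275  0.042 ]
0.048 [ 0.5943 -0.2302  0.048 ]
```

View pics/c1.png

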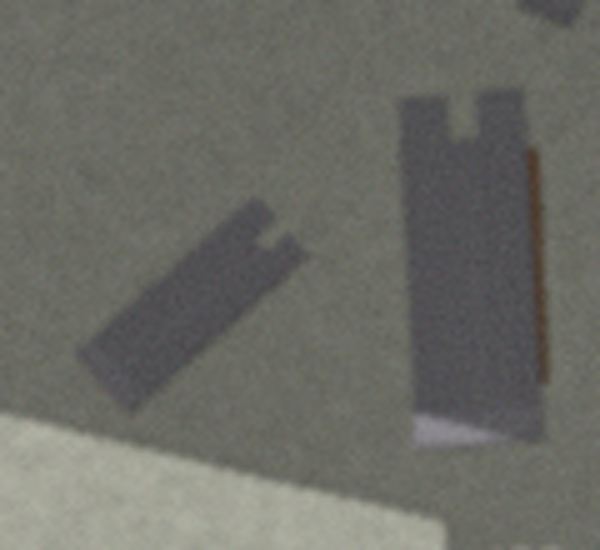

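View pics/c2.png

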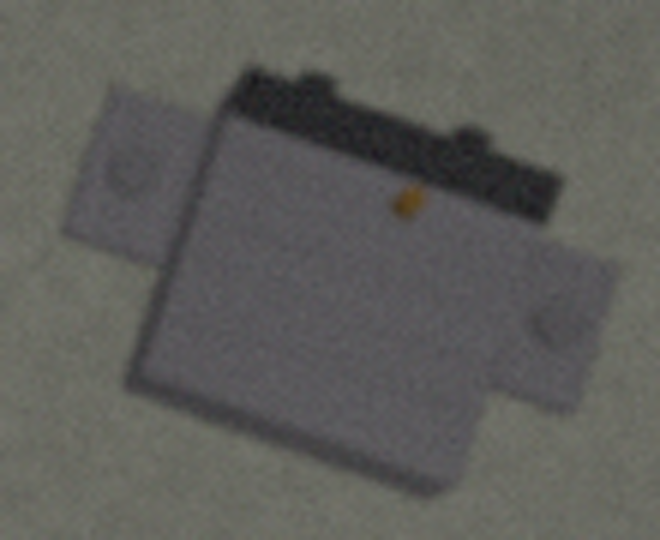

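```bash
cat >> h.py <<'E'
def to(pos,yaw,o=None):
    "yaw deg: world heading of the gripped part's y axis minus 90; gives shift in 25cm units along present tool axes, turn in 90deg units"
    o=o or ctrl.get_obs(); M=R.from_rotvec(o['tool_rot']).as_matrix()
    d=M.T@(np.array(pos)-o['tool_pos'])/.25
    z=M[:,2]; cur=np.degrees(np.arctan2(z[1],z[0])); 
    dy=(yaw+90-cur+90)%180-90
    print('t',round(o['t'],2),'pos',o['tool_pos'].round(4),'heading z',round(cur,2),'down',M[:,0].round(3),'shift',d.round(4),'turn',round(-dy/90,4),'F',o['contact_force'].round(1),'open',round(o['opening'],4),'q6',round(o['q'][5],2))
E
python3 - <<'E'
from h import *
im,W,T,K=cloud('wrist'); print(np.array(im['tool_from_camera']).round(3).tolist(),K.round(0).tolist())
print(R.from_rotvec(ctrl.get_obs()['tool_rot']).as_matrix().round(3).tolist())
to([.575,-.215,.25],-19.2)
to([.5272,.1896,.15],5.6)
E
```

```text
[[-0.001, 0.311, -0.95, -0.128], [0.0, 0.95, 0.311, 0.08], [1.0, 0.0, -0.001, 0.0], [0.0, 0.0, 0.0, 1.0]] [[390.0, 0.0, 321.0], [0.0, 390.0, 245.0], [0.0, 0.0, 1.0]]
[[0.0, 0.941, 0.337], [-0.0, 0.337, -0.941], [-1.0, 0.0, 0.0]]
t 0.95 pos [ 0.2107 -0.5884  0.2453] heading z -70.3 down [ 0. -0. -1.] shift [-0.0187  1.8755 -0.915 ] turn 0.4322 F [-0.   0.4 -0.2] open 0.0849 q6 -0.12
t 0.95 pos [ 0.2107 -0.5884  0.2453] heading z -70.3 down [ 0. -0. -1.] shift [ 0.3812  2.2411 -2.5031] turn 0.1567 F [-0.   0.4 -0.2] open 0.0849 q6 -0.12
```

>>> move_arm(
  increments=[
    [[0, 0, 0, 0.072], [0, 0, 0, 0.072], [0, 0, 0, 0.072], [0, 0, 0, 0.072], [0, 0, 0, 0.072], [0, 0, 0, 0.072], [0.0215, 0.07, -0.133, 0], [0.0215, 0.07, -0.133, 0], [0.0215, 0.07, -0.133, 0], [0.0215, 0.07, -0.133, 0], [0.0215, 0.07, -0.133, 0], [0.0215, 0.07, -0.133, 0], [0.0215, 0.07, -0.133, 0], [0.0215, 0.07, -0.133, 0], [0.0215, 0.07, -0.133, 0], [0.0215, 0.07, -0.133, 0], [0.0215, 0.07, -0.133, 0], [0.0215, 0.07, -0.133, 0], [0.0215, 0.07, -0.133, 0], [0.0215, 0.07, -0.133, 0]],
  ],
)

```text
t: 2.62
tool_pos: [0.5962, -0.2278, 0.17]
tool_rot: [1.451, 1.031, -1.451]
contact_force: [0.2, -0.9, 1.1]
opening: 0.0852
```

>>> move_arm(
  increments=[
    [[0, 0, 0, 0], [0, 0, 0, 0], [0, 0, 0, 0]],
  ],
)

```text
t: 2.87
tool_pos: [0.5949, -0.2293, 0.17]
tool_rot: [1.451, 1.032, -1.451]
contact_force: [-0.2, -0.8, 0.1]
opening: 0.0853
```

```bash
cat > pin.py <<'E'
from h import *
import sys
to([.595,-.2285,.17],-19.2)
im,W,T,K=cloud('wrist'); save(im,sys.argv[1],None,1)
for nm,z0,z1 in [('bed',.033,.0385),('stop',.041,.0455)]:
    m=(np.hypot(W[...,0]-.575,W[...,1]+.215)<.1)&(W[...,2]>z0)&(W[...,2]<z1)
    m=cv2.morphologyEx(m.astype(np.uint8),cv2.MORPH_OPEN,np.ones((5,5)))>0
    P=W[m]; r=cv2.minAreaRect((P[:,:2]*1000).astype(np.float32)); print(nm,m.sum(),np.round(r[0],1),np.round(r[1],1),round(r[2],2),np.median(P[:,2]).round(4),cv2.boxPoints(r).round(1).tolist())
hsv=cv2.cvtColor(np.array(im['pixels']),cv2.COLOR_RGB2HSV)
m=(hsv[...,1]>110)&(hsv[...,0]<30)&(np.hypot(W[...,0]-.595,W[...,1]+.2285)<.03)
P=W[m]; print('pin',m.sum()); t=P[P[:,2]>.0465]
print('pin top',len(t),t.mean(0).round(4),'rect',cv2.minAreaRect((t[:,:2]*1000).astype(np.float32)))
E
python3 pin.py w1.png
```

```text
t 2.87 pos [ 0.5949 -0.2293  0.17  ] heading z -109.15 down [-0. -0. -1.] shift [-0.0001 -0.0008 -0.0029] turn 0.0005 F [-0.2 -0.8  0.1] open 0.0853 q6 1.42
bed 13774 [ 566.7 -207.8] [100.  83.] 70.61 0.0354 [[511.0, -241.1999969482422], [589.2999877929688, -268.70001220703125], [622.5, -174.39999389648438], [544.2000122070312, -146.8000030517578]]
stop 3122 [ 614.8 -224.7] [100.1  15.4] 70.78 0.0425 [[591.0999755859375, -269.3999938964844], [605.5999755859375, -274.5], [638.5999755859375, -180.0], [624.0, -174.89999389648438]]
pin 129
pin top 88 [ 0.5964 -0.2279  0.0474] rect ((596.1197509765625, -228.1866455078125), (6.76224422454834, 7.3592329025268555), 70.36087036132812)
```

View pics/w1.png

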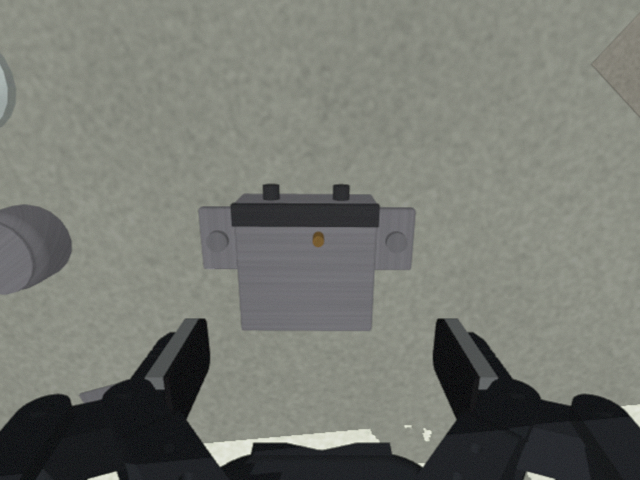

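>>> move_arm(
  increments=[
    [[0, 0, 0, -0.0688], [0, 0, 0, -0.0688], [0, 0, 0, -0.0688], [0, 0, 0, -0.0688], [0.01, -0.0088, -0.1412, 0], [0.01, -0.0088, -0.1412, 0], [0.01, -0.0088, -0.1412, 0], [0.01, -0.0088, -0.1412, 0], [0.01, -0.0088, -0.1412, 0], [0.01, -0.0088, -0.1412, 0], [0.01, -0.0088, -0.1412, 0], [0.01, -0.0088, -0.1412, 0], [0.01, -0.0088, -0.1412, 0], [0.01, -0.0088, -0.1412, 0], [0.01, -0.0088, -0.1412, 0], [0.01, -0.0088, -0.1412, 0], [0, 0, 0, 0], [0, 0, 0, 0], [0, 0, 0, 0], [0, 0, 0, 0]],
  ],
)

```text
t: 4.58
tool_pos: [0.528, 0.1881, 0.1404]
tool_rot: [1.139, 1.252, -1.138]
contact_force: [-0.7, 0.5, 0.2]
opening: 0.0852
```

Run:
```python
from h import *
im,W,T,K=cloud('wrist'); save(im,'w2.png')
o=ctrl.get_obs(); M=R.from_rotvec(o['tool_rot']).as_matrix()
m=(np.hypot(W[...,0]-.572,W[...,1]-.194)<.08)&(W[...,2]>.028)&(W[...,2]<.043)
m=cv2.morphologyEx(m.astype(np.uint8),cv2.MORPH_OPEN,np.ones((5,5)))>0
P=W[m]; r=cv2.minAreaRect((P[:,:2]*1000).astype(np.float32)); print(m.sum(),r,np.median(P[:,2]),cv2.boxPoints(r).round(1).tolist())
c=np.array(r[0])/1000; a=np.radians(r[2] if r[2]<45 else r[2]-90); g=c-.045*np.array([np.cos(a),np.sin(a)])
print(c,np.degrees(a),g); to([*g,.0275],np.degrees(a))
```

```text
16217 ((572.2509155273438, 195.2301788330078), (130.5448760986328, 46.27625274658203), 5.665674686431885) 0.03459983192764704 [[505.0, 211.8000030517578], [509.6000061035156, 165.8000030517578], [639.5, 178.60000610351562], [634.9000244140625, 224.6999969482422]]
[0.57225092 0.19523018] 5.665674686431885 [0.52747075 0.19078762]
t 4.63 pos [0.528  0.1881 0.1404] heading z -84.56 down [ 0.001 -0.    -1.   ] shift [ 0.4514 -0.0015 -0.011 ] turn -0.0025 F [-0.1 -0.5 -0.2] open 0.0854 q6 1.69
```

View pics/w2.png

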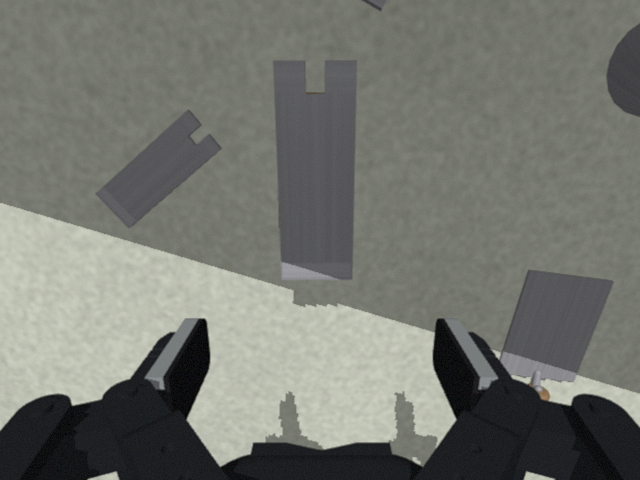

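>>> move_arm(
  increments=[
    [[0, -0.0015, -0.011, -0.0025], [0.08, 0, 0, 0], [0.08, 0, 0, 0], [0.08, 0, 0, 0], [0.08, 0, 0, 0], [0.06, 0, 0, 0], [0.04, 0, 0, 0], [0.02, 0, 0, 0], [0.018, 0, 0, 0], [0, 0, 0, 0], [0, 0, 0, 0], [0, 0, 0, 0]],
  ],
  gripper=0,
)

```text
t: 5.63
tool_pos: [0.5277, 0.1926, 0.0267]
tool_rot: [1.135, 1.254, -1.133]
contact_force: [0.3, -0.3, -0.4]
opening: 0.0857
```

>>> move_arm(
  increments=[
    [[0, 0, 0, 0], [0, 0, 0, 0], [0, 0, 0, 0], [0, 0, 0, 0], [0, 0, 0, 0], [0, 0, 0, 0], [0, 0, 0, 0], [0, 0, 0, 0], [0, 0, 0, 0], [0, 0, 0, 0], [0, 0, 0, 0], [0, 0, 0, 0]],
  ],
  gripper=1,
  squeeze=50,
)

```text
t: 6.63
tool_pos: [0.5271, 0.1925, 0.0262]
tool_rot: [1.134, 1.255, -1.134]
contact_force: [-2.1, -0.0, 5.5]
opening: 0.0445
```

>>> move_arm(
  increments=[
    [[-0.02, 0, 0, 0], [-0.04, 0, 0, 0], [-0.06, 0, 0, 0], [-0.06, 0, 0, 0], [-0.06, 0, 0, 0], [-0.06, 0, 0, 0], [-0.04, 0, 0, 0], [-0.02, 0, 0, 0], [0, 0, 0, 0], [0, 0, 0, 0], [0, 0, 0, 0]],
  ],
)

```text
t: 7.55
tool_pos: [0.5261, 0.1923, 0.1144]
tool_rot: [1.133, 1.257, -1.136]
contact_force: [0.0, -0.4, -1.4]
opening: 0.0444
```

```bash
cat > blade.py <<'E'
from h import *
import sys
o=ctrl.get_obs(); im,W,T,K=cloud('wrist')
if len(sys.argv)>1: save(im,sys.argv[1])
M=R.from_rotvec(o['tool_rot']).as_matrix(); L=(W-o['tool_pos'])@M  # tool coords
m=(abs(L[...,2])<.04)&(L[...,1]>.02)&(L[...,1]<.13)&(abs(L[...,0]+.005)<.013)
m=cv2.morphologyEx(m.astype(np.uint8),cv2.MORPH_OPEN,np.ones((3,3)))>0
P=L[m]; Q=P[:,1:]*1000
A=np.c_[Q,np.ones(len(Q))]; print('top plane x(mm)=a*y+b*z+c',np.linalg.lstsq(A,P[:,0]*1000,rcond=None)[0].round(4))
r=cv2.minAreaRect(Q.astype(np.float32)); print('rect (y,z) mm',r,'ymax',np.percentile(Q[:,0],99.5))
# edges and notch along y
for y in (40,55,70,85,95,102,106):
    s=np.sort(Q[abs(Q[:,0]-y)<1.5][:,1]); 
    if len(s)<5: continue
    g=np.diff(s); i=g.argmax(); print(y,'edges',s[[0,-1]].round(1),'mid',((s[0]+s[-1])/2).round(2),'gap',s[i].round(1),s[i+1].round(1))
E
python3 blade.py w3.png; python3 -c "
from h import *
to([.5,0,.12],-19.2)"
```

```text
top plane x(mm)=a*y+b*z+c [ 9.0000e-03  6.0000e-04 -8.1527e+00]
rect (y,z) mm ((65.30330657958984, 1.9658470153808594), (91.12727355957031, 46.669429779052734), 1.1325520277023315) ymax 109.83959042787033
40 edges [-21.8  24.5] mid 1.35 gap 0.2 0.6
55 edges [-21.4  24.8] mid 1.7 gap 0.2 0.6
70 edges [-21.  25.] mid 1.99 gap 0.3 0.6
85 edges [-20.9  25.5] mid 2.28 gap 0.3 0.5
95 edges [-20.6  25.6] mid 2.53 gap 3.1 4.5
102 edges [-20.3  25.6] mid 2.65 gap -2.8 8.1
106 edges [-20.3  25.9] mid 2.81 gap -2.7 8.2
t 7.6 pos [0.526  0.1923 0.1142] heading z -84.19 down [-0.002 -0.    -1.   ] shift [-0.0225 -0.1814  0.7547] turn 0.2779 F [ 0.5  0.1 -2. ] open 0.0447 q6 1.69
```

View pics/w3.png

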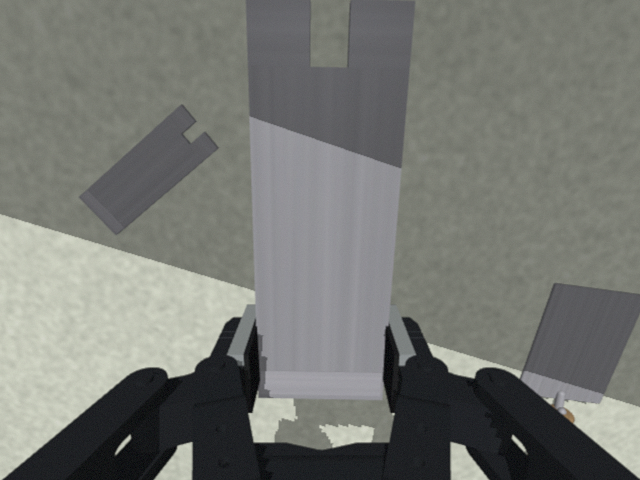

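```bash
cat > plan.py <<'E'
from h import *
import sys
# holder fit (wrist camera), blade in tool
O=np.array([.5747,-.2108]); H=-19.2
def plan(xh,yh,z,dpsi=1.2,end=(.110,.0028)):
    psi=np.radians(H+dpsi); u=np.array([np.cos(psi),np.sin(psi)]); w=np.array([u[1],-u[0]])
    h=np.radians(H); ex=np.array([np.cos(h),np.sin(h)]); ey=np.array([-ex[1],ex[0]])
    p=O+xh*ex+yh*ey-end[0]*u-end[1]*w
    o=ctrl.get_obs(); d=p-o['tool_pos'][:2]
    print('target',p.round(4),'after-turn shift x,y,z',np.round([(o['tool_pos'][2]-z)/.25,d@u/.25,d@w/.25],4)); to([*p,z],H+dpsi,o)
if __name__=='__main__': plan(*[float(a) for a in sys.argv[1:]])
E
python3 plan.py -.010 -.0091 .085
```

```text
target [ 0.4585 -0.1795] after-turn shift x,y,z [0.1169 0.2027 1.4976]
t 7.6 pos [0.526  0.1923 0.1142] heading z -84.19 down [-0.002 -0.    -1.   ] shift [ 0.1182 -0.4188  1.452 ] turn 0.2645 F [ 0.5  0.1 -2. ] open 0.0447 q6 1.69
```

>>> move_arm(
  increments=[
    [[0, 0, 0, 0.0661], [0, 0, 0, 0.0661], [0, 0, 0, 0.0661], [0, 0, 0, 0.0662], [0, 0.0169, 0.05, 0], [0, 0.0169, 0.09, 0], [0, 0.0169, 0.13, 0], [0, 0.0169, 0.13, 0], [0, 0.0169, 0.13, 0], [0, 0.0169, 0.13, 0], [0, 0.0169, 0.13, 0], [0, 0.0169, 0.13, 0], [0, 0.0169, 0.13, 0], [0, 0.0169, 0.13, 0], [0, 0.0169, 0.13, 0], [0, 0.0169, 0.13, 0], [0.04, 0, 0.0576, 0], [0.05, 0, 0, 0], [0.0269, 0, 0, 0], [0, 0, 0, 0]],
  ],
)

```text
t: 9.27
tool_pos: [0.4573, -0.1779, 0.0832]
tool_rot: [1.435, 1.05, -1.439]
contact_force: [-1.3, -0.3, -2.2]
opening: 0.0449
```

>>> move_arm(
  increments=[
    [[0, 0, 0, 0], [0, 0, 0, 0], [0, 0, 0, 0]],
  ],
)

```text
t: 9.52
tool_pos: [0.46, -0.1787, 0.0869]
tool_rot: [1.436, 1.044, -1.435]
contact_force: [-0.2, -0.1, -1.1]
opening: 0.0447
```

```bash
cat > rel.py <<'E'
from h import *
import sys
o=ctrl.get_obs(); im,W,T,K=cloud('wrist'); save(im,sys.argv[1]); off=float(sys.argv[2])
h=np.radians(-19.2); ex=np.array([np.cos(h),np.sin(h)]); ey=np.array([-ex[1],ex[0]])
D=W[...,:2]-np.array([.5747,-.2108]); X=D@ex*1000; Y=D@ey*1000; Z=W[...,2]*1000
rgb=np.array(im['pixels']); hsv=cv2.cvtColor(rgb,cv2.COLOR_RGB2HSV)
p=(hsv[...,1]>110)&(hsv[...,0]<30)&(abs(X-26)<12)&(abs(Y)<20); t=p&(Z>45)
print('pin px',p.sum(),'top',t.sum(),'XY',X[t].mean().round(2),Y[t].mean().round(2), 'mid-range',(X[t].min()+X[t].max())/2,(Y[t].min()+Y[t].max())/2)
# stop top front/back line angle
m=(Z>40.5)&(Z<45.5)&(X>33)&(X<52)&(abs(Y)<55)
m=cv2.morphologyEx(m.astype(np.uint8),cv2.MORPH_OPEN,np.ones((3,3)))>0
if m.sum()>50: print('stop rect',cv2.minAreaRect(np.c_[X[m],Y[m]].astype(np.float32)))
# blade: tool-height band
zt=o['tool_pos'][2]*1000+off
b=(abs(Z-zt)<4)&(abs(Y+9)<32)&(X<37)&~p
b=cv2.morphologyEx(b.astype(np.uint8),cv2.MORPH_OPEN,np.ones((3,3)))>0
Q=np.c_[X[b],Y[b]]; e=np.percentile(Q[:,0],99.7); print('blade top z',np.median(Z[b]).round(1),'end X',e.round(2))
mids=[]
for x in np.arange(e-85,e-2,6):
    s=np.sort(Q[abs(Q[:,0]-x)<1.5][:,1])
    if len(s)<20: continue
    g=np.diff(s); i=g.argmax(); mids.append((x,(s[0]+s[-1])/2,s[-1]-s[0]))
    if g[i]>5: print('  notch at',x.round(1),'centre',((s[i]+s[i+1])/2).round(2),'width',g[i].round(2))
mids=np.array(mids); k=abs(mids[:,2]-46)<2.5; c=np.polyfit(mids[k,0],mids[k,1],1); print('blade angle deg in holder',np.degrees(c[0]).round(2),'mid at end',np.polyval(c,e).round(2),'n',k.sum())
to(o['tool_pos'],-18,o)
E
python3 rel.py w4.png 8
```

```text
rel.py:8: RuntimeWarning: Mean of empty slice.
  print('pin px',p.sum(),'top',t.sum(),'XY',X[t].mean().round(2),Y[t].mean().round(2), 'mid-range',(X[t].min()+X[t].max())/2,(Y[t].min()+Y[t].max())/2)
  ret = ret.dtype.type(ret / rcount)
Traceback (most recent call last):
  File "rel.py", line 8, in <module>
    print('pin px',p.sum(),'top',t.sum(),'XY',X[t].mean().round(2),Y[t].mean().round(2), 'mid-range',(X[t].min()+X[t].max())/2,(Y[t].min()+Y[t].max())/2)
                                                                                                      ~~~~~~~~^^
ValueError: zero-size array to reduction operation minimum which has no identity
```

View pics/w4.png

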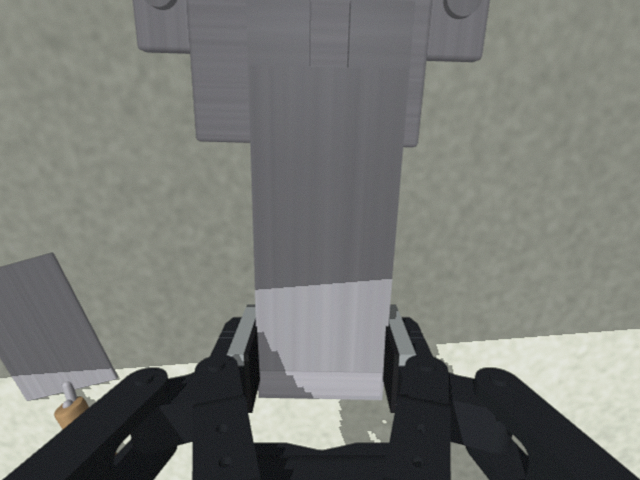

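```bash
sed -i "s/im,W,T,K=cloud('wrist'); save(im,sys.argv\[1\]); off=float(sys.argv\[2\])/cam=sys.argv[1]; im,W,T,K=cloud(cam); off=float(sys.argv[2])\nif len(sys.argv)>3: save(im,sys.argv[3],(330,480,240,460) if cam=='side' else (190,310,380,530) if cam=='top' else None,3.6 if cam=='side' else 4 if cam=='top' else 1)/; s/^print('pin px'.*/if t.sum(): print('pin px',p.sum(),'top',t.sum(),'XY',X[t].mean().round(2),Y[t].mean().round(2))/" rel.py
cat >> rel.py <<'E'
m=(abs(Z-36)<2)&(X>-60)&(X<34)&(abs(Y)<60); m=cv2.morphologyEx(m.astype(np.uint8),cv2.MORPH_OPEN,np.ones((3,3)))>0
if m.sum()>50: print('bed rect',np.round(np.percentile(X[m],[.5,99.5]),1),np.round(np.percentile(Y[m],[.5,99.5]),1),cv2.minAreaRect(np.c_[X[m],Y[m]].astype(np.float32)))
E
python3 rel.py wrist 8; python3 rel.py side 8 s5.png; python3 rel.py top 8
```

```text
blade top z 94.7 end X -8.55
  notch at -21.5 centre -7.81 width 10.91
  notch at -15.5 centre -7.83 width 10.92
blade angle deg in holder -0.02 mid at end -7.88 n 14
t 9.57 pos [ 0.46   -0.1788  0.087 ] heading z -107.9 down [ 0.001 -0.001 -1.   ] shift [0. 0. 0.] turn 0.0011 F [-0.1  0.1 -2.4] open 0.0447 q6 1.36
bed rect [-49.3   6.3] [-49.1  49.4] ((-21.169906616210938, 0.1531982421875), (99.63668823242188, 57.60774230957031), 89.96134185791016)
pin px 38 top 24 XY 25.69 -9.38
stop rect ((42.38105773925781, 0.01737213134765625), (99.96709442138672, 15.289088249206543), 89.90900421142578)
blade top z 94.2 end X -8.07
  notch at -21.1 centre -7.74 width 10.43
  notch at -15.1 centre -7.91 width 10.23
blade angle deg in holder 0.41 mid at end -7.43 n 14
t 9.62 pos [ 0.46   -0.1789  0.087 ] heading z -107.92 down [ 0.001 -0.001 -1.   ] shift [0. 0. 0.] turn 0.0009 F [-0.2 -0.1 -2. ] open 0.0446 q6 1.36
bed rect [-48.8  33.5] [-48.6  48. ] ((-7.728507995605469, 0.2647857666015625), (83.29195404052734, 99.47468566894531), 0.000861820240970701)
pin px 11 top 9 XY 23.91 -9.64
stop rect ((41.364891052246094, -2.8623924255371094), (14.970978736877441, 95.9376220703125), 0.06858731061220169)
blade top z 95.0 end X -8.78Traceback (most recent call last):
  File "rel.py", line 25, in <module>
    mids=np.array(mids); k=abs(mids[:,2]-46)<2.5; c=np.polyfit(mids[k,0],mids[k,1],1); print('blade angle deg in holder',np.degrees(c[0]).round(2),'mid at end',np.polyval(c,e).round(2),'n',k.sum())
                               ~~~~^^^^^
IndexError: too many indices for array: array is 1-dimensional, but 2 were indexed
```

View pics/s5.png

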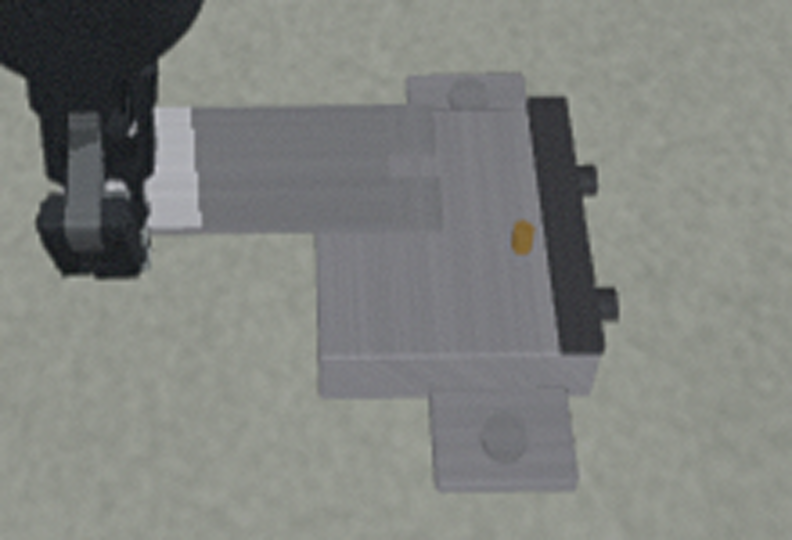

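>>> move_arm(
  increments=[
    [[0, 0.02, 0.003, 0], [0, 0.03, 0.003, 0], [0, 0.03, 0.0017, 0], [0.04, 0, 0, 0], [0.05, 0, 0, 0], [0.05, 0, 0, 0], [0.04, 0, 0, 0], [0.02, 0, 0, 0], [0, 0, 0, 0], [0, 0, 0, 0], [0, 0, 0, 0], [0, 0, 0, 0]],
  ],
)

```text
t: 10.72
tool_pos: [0.4784, -0.1876, 0.0371]
tool_rot: [1.437, 1.043, -1.436]
contact_force: [-0.3, 0.3, -2.4]
opening: 0.0443
```

```bash
python3 rel.py wrist 8; python3 rel.py side 8 s6.png
```

```text
blade top z 44.9 end X 11.62
  notch at -1.4 centre -10.23 width 10.94
  notch at 4.6 centre -10.23 width 10.91
blade angle deg in holder -0.11 mid at end -10.33 n 14
t 10.72 pos [ 0.4784 -0.1876  0.0371] heading z -107.99 down [ 0.001 -0.001 -1.   ] shift [0. 0. 0.] turn 0.0001 F [-0.3  0.3 -2.4] open 0.0443 q6 1.37
bed rect [-49.3  14. ] [-49.1  49.1] ((-17.650333404541016, 0.02570343017578125), (99.60066223144531, 65.25184631347656), 89.9970474243164)
pin px 38 top 25 XY 25.59 -9.48
stop rect ((42.2985725402832, -0.08298873901367188), (100.19972229003906, 15.461071014404297), 89.92005920410156)
blade top z 44.4 end X 12.24
  notch at -0.8 centre -9.69 width 10.16
  notch at 5.2 centre -9.85 width 10.76
blade angle deg in holder 0.1 mid at end -10.06 n 14
t 10.77 pos [ 0.4784 -0.1876  0.0371] heading z -107.99 down [ 0.001 -0.001 -1.   ] shift [0. 0. 0.] turn 0.0001 F [-0.5 -0.4 -1.7] open 0.0447 q6 1.37
bed rect [-48.6  33.4] [-48.8  49. ] ((-7.445896148681641, 0.22465133666992188), (83.255615234375, 98.9351806640625), 0.4267028868198395)
```

View pics/s6.png

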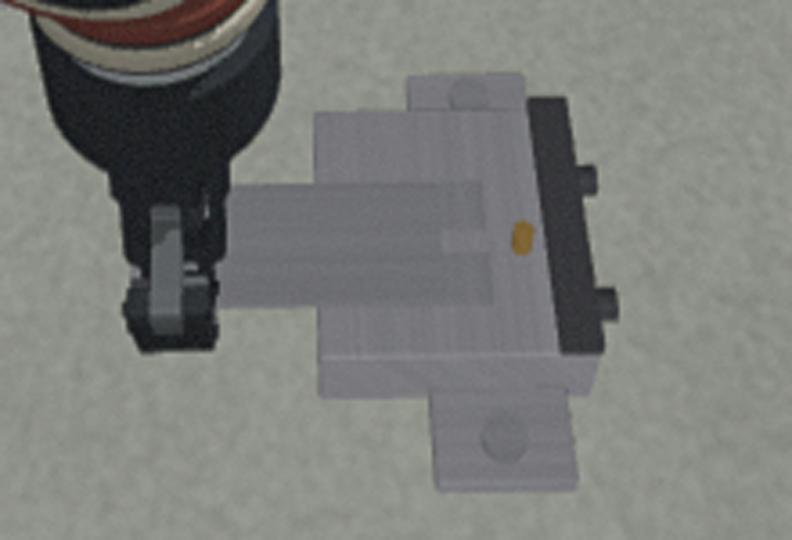

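>>> move_arm(
  increments=[
    [[0, 0, -0.0024, 0], [0.005, 0, 0, 0], [0.004, 0, 0, 0], [0, 0, 0, 0], [0, 0, 0, 0], [0, 0, 0, 0]],
  ],
)

```text
t: 11.32
tool_pos: [0.478, -0.1867, 0.034]
tool_rot: [1.437, 1.044, -1.437]
contact_force: [0.1, 0.7, -1.6]
opening: 0.0446
```

>>> move_arm(
  increments=[
    [[0.002, 0, 0, 0], [0, 0, 0, 0], [0, 0, 0, 0], [0, 0, 0, 0]],
  ],
)

```text
t: 11.65
tool_pos: [0.478, -0.1867, 0.0336]
tool_rot: [1.437, 1.044, -1.437]
contact_force: [0.1, -0.3, -1.2]
opening: 0.0445
```

>>> move_arm(
  increments=[
    [[0.002, 0, 0, 0], [0, 0, 0, 0], [0, 0, 0, 0], [0, 0, 0, 0]],
  ],
)

```text
t: 11.98
tool_pos: [0.4781, -0.1867, 0.0331]
tool_rot: [1.437, 1.044, -1.437]
contact_force: [-0.2, -0.0, -0.7]
opening: 0.0444
```

>>> move_arm(
  increments=[
    [[0.002, 0, 0, 0], [0, 0, 0, 0], [0, 0, 0, 0], [0, 0, 0, 0]],
  ],
)

```text
t: 12.32
tool_pos: [0.4781, -0.1868, 0.0327]
tool_rot: [1.437, 1.044, -1.437]
contact_force: [-0.1, -0.0, -1.3]
opening: 0.0443
```

```bash
python3 rel.py wrist 8; python3 rel.py side 8; python3 blade.py|head -1
```

```text
blade top z 40.8 end X 10.92
  notch at -2.1 centre -9.54 width 10.88
  notch at 3.9 centre -9.55 width 10.88
blade angle deg in holder -0.07 mid at end -9.61 n 14
t 12.32 pos [ 0.4781 -0.1868  0.0327] heading z -107.99 down [ 0. -0. -1.] shift [0. 0. 0.] turn 0.0001 F [-0.1 -0.  -1.3] open 0.0443 q6 1.37
bed rect [-49.3  12.3] [-49.   49.1] ((-18.26551055908203, 0.0849761962890625), (99.61490631103516, 63.787540435791016), 89.85775756835938)
pin px 38 top 25 XY 25.51 -9.52
stop rect ((42.447349548339844, -0.48096466064453125), (100.43798065185547, 15.480755805969238), 89.78730010986328)
blade top z 40.3 end X 34.74
  notch at -2.3 centre -7.88 width 7.56
  notch at 3.7 centre -9.14 width 11.15
  notch at 9.7 centre -9.23 width 10.35
blade angle deg in holder -0.35 mid at end -9.96 n 10
t 12.37 pos [ 0.4781 -0.1868  0.0326] heading z -108.0 down [ 0. -0. -1.] shift [0. 0. 0.] turn 0.0001 F [ 0.3  0.4 -1.8] open 0.0447 q6 1.37
bed rect [-49.1  33.6] [-48.4  48.9] ((-7.865535736083984, 0.037410736083984375), (99.74844360351562, 83.61219024658203), 89.68315124511719)
top plane x(mm)=a*y+b*z+c [ 0.0331 -0.0106 -8.6627]
```

>>> move_arm(
  increments=[
    [[0.0016, 0, 0, 0], [0, 0, 0, 0], [0, 0, 0, 0], [0, 0, 0, 0]],
  ],
)

```text
t: 12.8
tool_pos: [0.4781, -0.1868, 0.0323]
tool_rot: [1.437, 1.044, -1.437]
contact_force: [-0.4, 1.0, -0.6]
opening: 0.0445
```

>>> move_arm(
  increments=[
    [[0.0016, 0, 0, 0], [0, 0, 0, 0], [0, 0, 0, 0], [0, 0, 0, 0]],
  ],
)

```text
t: 13.13
tool_pos: [0.4781, -0.1867, 0.0319]
tool_rot: [1.437, 1.044, -1.437]
contact_force: [-1.5, 0.1, 1.0]
opening: 0.0447
```

>>> move_arm(
  increments=[
    [[0, 0.006, 0.0002, 0], [0, 0.008, 0.0002, 0], [0, 0.008, 0.0002, 0], [0, 0.008, 0.0002, 0], [0, 0.006, 0, 0], [0, 0, 0, 0], [0, 0, 0, 0]],
  ],
)

```text
t: 13.72
tool_pos: [0.487, -0.1899, 0.0319]
tool_rot: [1.437, 1.043, -1.436]
contact_force: [-1.1, -0.3, 1.8]
opening: 0.0442
```

```bash
python3 rel.py wrist 8; python3 rel.py side 8 s7.png
```

```text
blade top z 40.7 end X 20.03
  notch at 7.0 centre -9.56 width 10.87
  notch at 13.0 centre -9.59 width 10.87
blade angle deg in holder -0.3 mid at end -9.94 n 14
t 13.72 pos [ 0.487  -0.1899  0.0319] heading z -107.99 down [ 0.001 -0.    -1.   ] shift [0. 0. 0.] turn 0.0001 F [-1.1 -0.3  1.8] open 0.0442 q6 1.37
bed rect [-49.2  21.5] [-49.   49.1] ((-13.71419906616211, 0.05029296875), (99.67914581298828, 72.99838256835938), 89.90975189208984)
pin px 38 top 26 XY 25.48 -9.71
stop rect ((42.4112434387207, -0.4612464904785156), (101.14993286132812, 15.382881164550781), 89.7112808227539)
blade top z 40.3 end X 35.63
  notch at 10.6 centre -7.94 width 7.27
  notch at 16.6 centre -9.49 width 10.91
blade angle deg in holder 0.39 mid at end -9.03 n 12
t 13.77 pos [ 0.487  -0.1899  0.032 ] heading z -107.99 down [ 0.001 -0.001 -1.   ] shift [0. 0. 0.] turn 0.0001 F [-0.8  0.7  2.4] open 0.0445 q6 1.37
bed rect [-48.6  33.6] [-48.8  49.2] ((-8.003433227539062, 0.4845771789550781), (99.45500946044922, 83.66800689697266), 89.78962707519531)
```

View pics/s7.png

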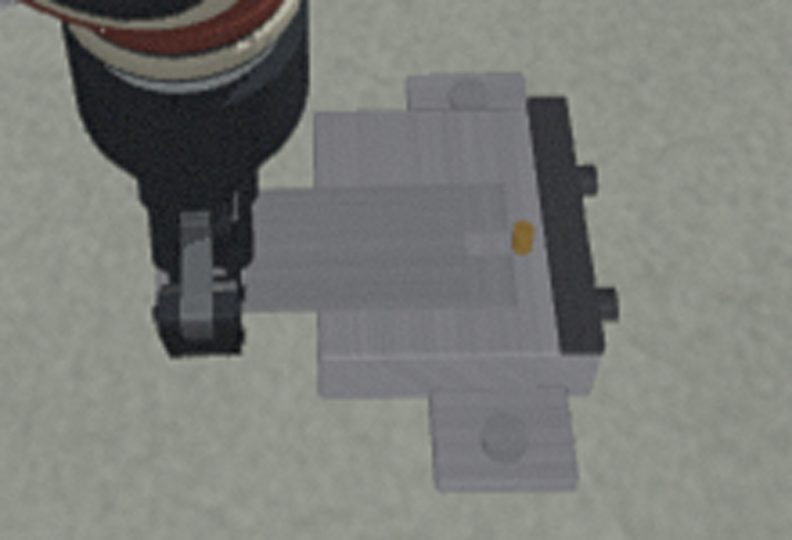

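>>> move_arm(
  increments=[
    [[0, 0.005, 0.0001, 0], [0, 0.006, 0.0001, 0], [0, 0.005, 0.0001, 0], [0, 0, 0, 0], [0, 0, 0, 0]],
  ],
)

```text
t: 14.23
tool_pos: [0.4904, -0.191, 0.0318]
tool_rot: [1.437, 1.044, -1.437]
contact_force: [-3.0, 0.9, 3.8]
opening: 0.0442
```

>>> move_arm(
  increments=[
    [[0, 0.005, 0.0001, 0], [0, 0.006, 0.0001, 0], [0, 0.005, 0.0001, 0], [0, 0, 0, 0], [0, 0, 0, 0]],
  ],
)

```text
t: 14.65
tool_pos: [0.4944, -0.1924, 0.0319]
tool_rot: [1.437, 1.043, -1.436]
contact_force: [-3.4, 1.4, 3.4]
opening: 0.0442
```

>>> move_arm(
  increments=[
    [[0, 0.004, 0.0001, 0], [0, 0.004, 0.0001, 0], [0, 0.004, 0.0001, 0], [0, 0, 0, 0], [0, 0, 0, 0]],
  ],
)

```text
t: 15.07
tool_pos: [0.497, -0.1933, 0.0319]
tool_rot: [1.437, 1.044, -1.437]
contact_force: [-4.1, 1.6, 5.1]
opening: 0.0445
```

>>> move_arm(
  increments=[
    [[-0.001, 0.004, 0.0001, 0], [0, 0.004, 0.0001, 0], [0, 0.003, 0, 0], [0, 0, 0, 0], [0, 0, 0, 0]],
  ],
)

```text
t: 15.48
tool_pos: [0.4997, -0.1942, 0.032]
tool_rot: [1.437, 1.044, -1.436]
contact_force: [-3.7, 0.7, 4.0]
opening: 0.0446
```

>>> move_arm(
  increments=[
    [[0, 0.003, 0, 0], [0, 0.002, 0, 0], [0, 0, 0, 0], [0, 0, 0, 0]],
  ],
)

```text
t: 15.82
tool_pos: [0.4997, -0.1942, 0.032]
tool_rot: [1.436, 1.047, -1.439]
contact_force: [-7.8, 2.5, 8.3]
opening: 0.0445
```

```bash
python3 rel.py wrist 8
python3 - <<'E'
from h import *
im,W,T,K=cloud('side'); save(im,'s8.png',(360,450,290,420),6)
h=np.radians(-19.2); ex=np.array([np.cos(h),np.sin(h)]); ey=np.array([-ex[1],ex[0]])
# project holder points to see where stop face/blade end lie: print gap colours along rows at several Y
g=np.array(im['pixels']).astype(int).sum(2)
for Y in (-30,-25,-20,-16,-3,2,6,10):
    row=[]
    for X in np.arange(26,40,.75):
        p=np.r_[np.array([.5747,-.2108])+(X*ex+Y*ey)/1000,.041]; c=T[:3,:3].T@(p-T[:3,3])
        u=K[0,2]+K[0,0]*c[0]/-c[2]; v=K[1,2]-K[1,1]*c[1]/-c[2]
        row.append(int(cv2.getRectSubPix(g.astype(np.float32),(1,1),(u,v))[0,0]))
    print(Y,row)
E
```

```text
pin px 912 top 808 XY 25.25 -9.0
stop rect ((33.245304107666016, -13.628591537475586), (0.9147032499313354, 37.89338302612305), 1.3482216596603394)
blade top z 40.8 end X 33.75
  notch at 20.7 centre -9.56 width 10.95
  notch at 26.7 centre -9.57 width 10.92
blade angle deg in holder -0.08 mid at end -9.69 n 14
t 15.82 pos [ 0.4997 -0.1942  0.032 ] heading z -107.99 down [-0.003  0.001 -1.   ] shift [0. 0. 0.] turn 0.0002 F [-7.8  2.5  8.3] open 0.0445 q6 1.38
bed rect [-48.9  33.6] [-49.1  49.1] ((-7.984622955322266, 0.11420440673828125), (99.6463394165039, 84.2632827758789), 89.78237915039062)
-30 [350, 351, 350, 352, 353, 345, 341, 342, 345, 349, 344, 312, 228, 184, 166, 174, 180, 171, 167]
-25 [351, 357, 356, 352, 351, 349, 345, 345, 347, 348, 343, 299, 251, 197, 176, 167, 174, 178, 173]
-20 [358, 357, 353, 350, 348, 344, 342, 343, 343, 342, 343, 323, 251, 200, 168, 163, 165, 171, 176]
-16 [347, 351, 354, 355, 349, 345, 345, 345, 345, 343, 335, 314, 263, 191, 172, 166, 164, 166, 172]
-3 [278, 279, 284, 292, 302, 315, 334, 346, 345, 346, 348, 306, 254, 200, 162, 167, 172, 177, 174]
2 [351, 354, 357, 353, 349, 349, 348, 344, 344, 346, 344, 341, 263, 190, 170, 160, 167, 171, 172]
6 [347, 350, 353, 354, 348, 347, 353, 350, 343, 343, 343, 297, 250, 201, 171, 166, 166, 169, 169]
10 [349, 354, 356, 355, 353, 351, 347, 341, 345, 348, 343, 316, 249, 204, 177, 166, 162, 170, 176]
```

View pics/s8.png

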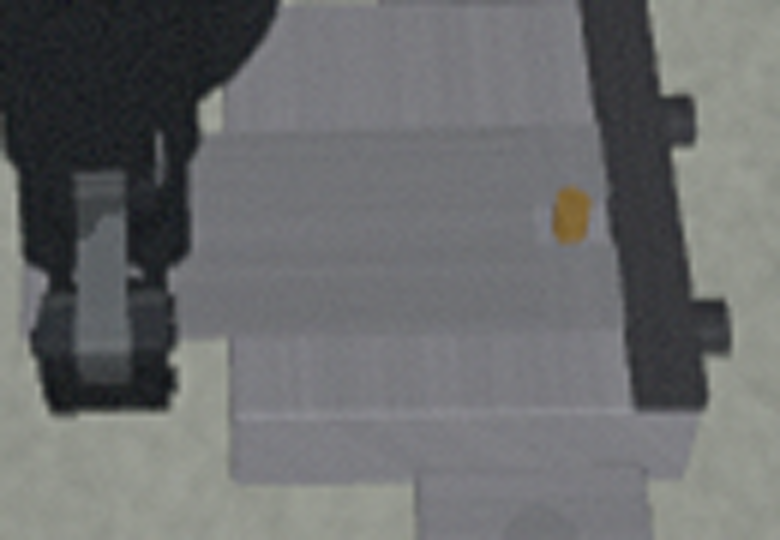

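>>> move_arm(
  increments=[
    [[-0.001, 0.001, 0, 0], [0, 0, 0, 0], [0, 0, 0, 0], [0, 0, 0, 0]],
  ],
)

```text
t: 16.25
tool_pos: [0.4997, -0.1942, 0.032]
tool_rot: [1.435, 1.047, -1.439]
contact_force: [-7.8, 1.5, 7.7]
opening: 0.0449
```

>>> move_arm(
  increments=[
    [[0, 0, 0, 0], [0, 0, 0, 0], [0, 0, 0, 0], [0, 0, 0, 0], [0, 0, 0, 0], [0, 0, 0, 0], [0, 0, 0, 0], [0, 0, 0, 0]],
  ],
  gripper=0.2,
)

```text
t: 16.92
tool_pos: [0.501, -0.1947, 0.0323]
tool_rot: [1.437, 1.044, -1.437]
contact_force: [-0.3, -0.3, -0.2]
opening: 0.0684
```

```bash
python3 rel.py wrist 8
```

```text
pin px 882 top 784 XY 25.25 -9.01
stop rect ((34.30314636230469, -22.349058151245117), (2.142911195755005, 55.96330642700195), 0.9955839514732361)
blade top z 40.6 end X 34.89
  notch at 21.9 centre -9.59 width 10.92
  notch at 27.9 centre -9.54 width 10.89
blade angle deg in holder -0.19 mid at end -9.76 n 14
t 16.92 pos [ 0.501  -0.1947  0.0323] heading z -108.0 down [ 0. -0. -1.] shift [0. 0. 0.] turn 0.0 F [-0.3 -0.3 -0.2] open 0.0684 q6 1.38
bed rect [-48.9  33.6] [-49.   49.1] ((-7.967639923095703, 0.06339263916015625), (99.50656127929688, 84.21205139160156), 89.79926300048828)
```

>>> move_arm(
  increments=[
    [[-0.02, 0, 0, 0], [-0.06, 0, 0, 0], [-0.1, 0, 0, 0], [-0.1, 0, 0, 0], [-0.1, 0, 0, 0], [-0.07, 0, 0, 0], [0, 0.1, 0, 0], [0, 0.12, 0, 0], [0, 0.1, 0, 0], [0, 0.04, 0, 0], [0, 0, 0, 0], [0, 0, 0, 0], [0, 0, 0, 0]],
  ],
  gripper=0.2,
)

```text
t: 18.05
tool_pos: [0.5854, -0.222, 0.1443]
tool_rot: [1.436, 1.045, -1.438]
contact_force: [1.0, 0.5, 0.4]
opening: 0.0682
```

Run:
```python
from h import *
o=ctrl.get_obs(); im,W,T,K=cloud('wrist'); save(im,'w9.png',(100,340,200,460),3)
h=np.radians(-19.2); ex=np.array([np.cos(h),np.sin(h)]); ey=np.array([-ex[1],ex[0]])
D=W[...,:2]-np.array([.5747,-.2108]); X=D@ex*1000; Y=D@ey*1000; Z=W[...,2]*1000
b=(abs(Z-40.7)<1.8)&(X<34.5)&(X>-100)&(abs(Y+9.5)<26); s=(Z>42)&(Z<46)&(X>30)&(X<55)
c=lambda m:cv2.minAreaRect(np.c_[X[m],Y[m]].astype(np.float32))
b=cv2.morphologyEx(b.astype(np.uint8),cv2.MORPH_OPEN,np.ones((5,5)))>0
print('blade',c(b)); print('stop',c(s))
hsv=cv2.cvtColor(np.array(im['pixels']),cv2.COLOR_RGB2HSV)
p=(hsv[...,1]>110)&(hsv[...,0]<30)&(abs(X-26)<10)&(Z>46); print('pin',X[p].mean(),Y[p].mean())
for y in (-30,-27,-24,-21,-18,-16,-2,0,2,5,8,11,12.5):
    bb=b&(abs(Y-y)<.7); ss=s&(abs(Y-y)<.7); bed=(abs(Y-y)<.7)&(abs(Z-35.5)<1.5)&(X>28)&(X<40)
    print(y,'blade end',X[bb].max().round(2),'stop front',X[ss].min().round(2),'bed px between',bed.sum())
print(o['tool_pos'],o['contact_force'])
```

```text
blade ((-30.67627716064453, -9.473848342895508), (46.0217399597168, 130.28781127929688), 89.80084228515625)
stop ((40.861690521240234, -0.052215576171875), (99.93992614746094, 18.544301986694336), 89.78604125976562)
pin 26.26692672812194 -9.426013142356839
-30 blade end 33.95 stop front 34.9 bed px between 0
-27 blade end 33.81 stop front 35.08 bed px between 0
-24 blade end 33.72 stop front 34.71 bed px between 0
-21 blade end 33.74 stop front 34.65 bed px between 0
-18 blade end 34.18 stop front 35.34 bed px between 0
-16 blade end 34.4 stop front 35.43 bed px between 0
-2 blade end 34.17 stop front 35.11 bed px between 0
0 blade end 33.87 stop front 35.12 bed px between 0
2 blade end 33.87 stop front 34.79 bed px between 0
5 blade end 34.01 stop front 32.88 bed px between 0
8 blade end 34.0 stop front 34.0 bed px between 0
11 blade end 34.49 stop front 35.45 bed px between 0
12.5 blade end 34.3 stop front 35.21 bed px between 0
[ 0.58540737 -0.22199424  0.14428974] [1.03187172 0.53669335 0.36713945]
```

```bash
python3 -c "
from h import *
print(ctrl.finish_job()); o=ctrl.get_obs(); print(o['t'],o['contact_force'])"
```

```text
the job is handed in; nothing more can be done
None
the job is handed in; nothing more can be done
```

The blade is lying flat on the holder, slid home against the stop with the pin in its notch, and released. I handed the job in at about 18 s. No verdict was reported.

**What I did:** I took the middle-sized blade off its rest and found the pin at about y = −9.3 mm of the holder by camera. I set the notch in line with it, lowered the blade until it touched the bed, and slid it in. It came to a firm halt with about 8 N along the slide (10 N was the limit), and then I let go and lifted clear.

**Final wrist-camera measurements:**

| Check | Result |
|---|---|
| Notch centre vs pin, across the holder | −9.5 mm vs −9.4 mm |
| Blade angle vs stop | parallel to within 0.02° |
| Gap between blade end and stop | about 1 mm in most samples |
| Bed visible between blade end and stop | none |
| Robot when handed in | hand about 10 cm above the blade; force reading at noise level (about 1 N) |

**Uncertain points:**
- **Gap:** the 1 mm gap is close to the camera's pixel resolution, so "flush" rests mainly on the firm halt and on no bed being visible there. A few samples near the edges disagreed by a millimetre or two.
- **Pin position:** individual camera readings of the pin ranged from −9.0 to −9.7 mm, all within the notch's ±1.5 mm play.
- **Other items:** I did not measure the cylinder, tin and spatula again at the end. The arm's path kept clear of them.

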